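# Slide a pattern template onto the narrow jig rail and clamp it

### The arm

A 7-joint arm with a two-finger parallel gripper is mounted at the origin on the work surface. World frame = base frame: x ahead of the robot, y to its left, z up, the work surface at z = 0. Lengths are in m, angles in rad, forces in N, time in s.
With the tool pointing down it reaches from about 0.35 to 0.9 m from the base axis. Payload 8.1 kg.
Tool frame: the origin (TCP) lies at the centre of the arm's flange, where the gripper is bolted on; the fingertips stand 178 mm ahead of it and the grasp point (between the pads) lies 159 mm ahead of it; z points along the fingers, y is the line along which they close (so a half turn about z gives the same grasp; the last joint's range is limited). The gripper opens to 92 mm and grips with 3 to 60 N. Pads are 19 mm wide; open, the fingers measure 130 mm over their backs; the gripper's body (75 mm by 190 mm) begins 47 mm behind the grasp point.
Start: joints at [1.183, 0.434, 0.025, 1.573, -0.012, 1.134, -0.075], TCP at [0.176, -0.6, 0.405] pointing down, gripper open.
Joint ranges: [-2.62, 2.62], [-0.44, 2.09], [-1.27, 1.32], [0.08, 2.57], [-1.32, 4.46], [0.12, 2], [-2.74, 2.74]. Speed limits (rad/s): [2.22, 2.22, 3.01, 3.01, 3.14, 3.14, 3.14].

### API

Orientations are given as a rotation vector (axis times angle).
In Python, from cell import arm gives the robot as it stands. The module is installed in compiled form; this text tells all that it offers.
- The arm moves only by the shell command python3 -m inch 'ROWS' [FORCE]. ROWS is text: rows parted by semicolons, each of 5 numbers parted by spaces: the shift along the tool's x, y, z in m, then the turn about the tool's z in rad, then the finger opening in m, from 0 to 0.0918. In form: x y z roll fingers; .... A call has 1 to 5 rows; each row is the pose to reach, as a shift and turn from the pose commanded when the call began, along the tool's axes at that moment; what a row does not reach only later rows make up. A row lasts 1/10 s, in which the tool goes at most 50 mm and 8.59 degrees, less where a joint would pass 70% of its speed; a pose out of reach is approached as far as the arm can. A call with a gripper value outside its range is refused whole. The fingers move at their own pace and stop on an object; FORCE is the grip in N (left out, the last holds). Time passes only in rows, so rows that repeat a pose let the fingers close. It gives the time, the measured TCP pose, the force, the opening and the grip force at its end, in the units of the state.
- arm.observe(): the state, without advancing time (a new reading comes with each control period).
- arm.get_image(name): name is "scene" or "side" or "wrist"; returns the picture (420x560x3 uint8, red, green, blue); there is no depth.
- arm.get_calibration(name): a dict with "intrinsics" (3x3 intrinsics, pixels), "pose" (4x4, takes a point from camera to world coordinates). Camera axes: x right, y up, looking along -z (the intrinsics and any distortion apply to the point x, -y, -z); pixel columns grow to the right and rows downward; lengths in m; the calibration is good to about 2 mm. A picture is of the moment at which its call begins: read the wrist's pose just before it. get_calibration takes no time and is no camera call; for the wrist camera it gives the pose at the moment of the call.
- arm.sign_off(): hands the job in; it is judged then, once.
Trained networks look in the newest picture that a camera, given by its name, has taken for a name from the list of things; names that differ only in an ending like _2 or _b are one class to them, and where a whole thing is asked for, a point or a joint stands for the part that bears it (a point fixed in the world has none). Each returns a list of dicts, best first, with "conf" (0 to 1); they miss things now and then, are a little off and sometimes report something else, mostly with a low value. They report only what shows in the picture. A call takes as long as a camera call. They do not tell look-alikes from the thing itself.
- arm.look_for(camera, query): "point" ([row, column] in pixels, amid what is visible of it).
- arm.silhouettes(camera, query): "region" (420x560 bool, what is visible of it) and "point" ([row, column] in pixels, amid what is visible of it).
- arm.place_of(camera, query): "point" ([row, column] in pixels: a listed point, or the origin of a listed thing).
The state is a dict: "clock": time; "joints": joint angles; "dq": joint speeds; "joint_efforts": joint torques, N m; "position": TCP position; "ee_rot": TCP orientation; "force": force on the tool from outside, world axes, zero at the start; "ft_torque": the same for the moment, N m; "width": opening from 0.0 (shut) to 1.0 (fully open); "gripper_force": force on a finger pad.
Only numpy, scipy, OpenCV 4.12 (cv2) and the standard library are available. Lean on these libraries where they do the work, as an engineer would, in place of code of your own. Each camera call takes 0.05 s, during which the arm holds its last target. There are 200 camera calls.

### The job

Slide the rosewood template off the white loading shelf along onto the narrow raised rail of the jig, without lifting or tipping it, until both notches are fully home on the two steel pins and it lies flat on the rail, square and with its sides overhanging evenly. Then push the red handle of the toggle clamp all the way down so that the clamp holds the template. Leave the tape roll and the brass weight on the jig plate where they are.

Things in the scene. Friction and masses are not known exactly. Their poses are not given: they have to be found in the camera images.
- template: dark rosewood template with pale inlay, 110 (x) x 160 (y) x 12 mm, about 0.18 kg, flat on the white shelf, a little turned and off the middle. Origin: centre of its underside, z up. Two notches in its leading (+y) edge, facing the rail: at x = -30 mm a 90-degree V, 28 wide at the mouth, 14 deep; at x = +30 mm a straight-sided one, 24 wide, 12 deep
- jig: the jig, fixed: aluminium plate 240 (x) x 510 (y, -245 to 265) x 12 mm thick. Origin on the table surface, on the centre line x = 0. In a row along its +y: white loading shelf, 4 mm gap, narrow rail with cross bar and two pins, toggle clamp (riser block x -25 to 25, y 174 to 250, top at z = 76 mm)
- shelf: white loading shelf of the jig, fixed to it, 210 x 200 mm; jig frame x -105 to 105, y -237 to -37 mm, its top 61.5 mm above the table. Origin at the middle of its foot, 12 mm above the table
- seat (a point): point on the rail's top where the template's origin lies when the notches are fully home; jig frame (0, 55, 60) mm; axes as the jig's, the template's axes then agree with them. The aluminium rail is 40 mm wide (x -20 to 20), jig y -33 to 143, its top 60 mm above the table, 1.5 mm below the shelf's
- pins (a point): midway between the two upright steel pins at rail-top height, jig frame (0, 128, 60) mm. Pins: 10 mm in diameter, at x = -30 and +30 mm, tops 78 mm above the table, on a dark cross bar x -46 to 46, y 113 to 143 mm, top 52 mm above the table
- clamp_handle (a joint): angle of the red toggle clamp handle: 0 = fully open (leaning 66 degrees above level, towards jig +y), 1.15 = fully closed (level, pointing along jig +y). Pushing it down swings the steel arm over and down; the arm turns as far as the handle. Stiff hinge (0.3 N m, some 3 to 6 N at the grip): it stays where it is left; the sprung pad meets the template at about 1.09
- clamp_grip (a point): point on the axis of the red handle grip, 115 mm from the handle's pivot, moving with it; the grip is a round bar 19 mm in diameter, 41 to 131 mm from the pivot
- clamp_pivot (a point): pivot of the red handle, fixed on the jig at (0, 218, 104) mm; the handle turns about the jig's x axis
- clamp_arm: steel arm of the toggle clamp, origin on its pivot at jig (0, 195, 104) mm, 85 mm long; open it leans 66 degrees above level, its rubber-tipped spindle towards jig -y; closed it lies level along jig -y and its sprung rubber pad (18 mm across) presses the template at jig (0, 110) mm, above the rail
- tape_roll: roll of veneer tape lying flat on the jig plate, 60 mm across, 20 mm high; origin at the centre of its underside; bystander
- brass_weight: brass weight with a knob standing on the jig plate, 44 mm across, 42 mm high; origin at the centre of its base; bystander
There are look-alikes about, which are no part of the job. Of the things that look like the template, the largest one is meant.

How it is judged:
On the way, in this order (a step that is already met when the one before it is completed fails the run):
1. the template lies flat on the rail with both notches home on the pins (x of template in the frame of seat between -0.003 and 0.003 m and y of template in the frame of seat between -0.003 and 0.003 m and z of template in the frame of seat between -0.003 and 0.003 m and angle between the y axis of template and the y axis of jig, either way round below 0.035 rad and angle between template's own z axis and vertical below 0.03 rad and linear speed of template below 0.02 m/s), for 0.2 s.
2. the clamp handle is pushed fully down (value of joint clamp_handle above 1.1 rad), for 0.2 s.
At the end, for the whole second after the job is handed in: the template lies still and flat on the rail, within 3 mm of its seat in every direction and within 2 degrees of square, and the clamp handle is closed (at least 1.10 of 1.15 rad) with its pad pressing on the template (x of template in the frame of seat between -0.003 and 0.003 m and y of template in the frame of seat between -0.003 and 0.003 m and z of template in the frame of seat between -0.003 and 0.003 m and angle between the y axis of template and the y axis of jig, either way round below 0.035 rad and angle between template's own z axis and vertical below 0.03 rad and value of joint clamp_handle above 1.1 rad and contact force between clamp_arm and template above 0.5 N and linear speed of template below 0.01 m/s); the robot touches nothing.
It fails at once if the template is lifted more than about 18 mm off the shelf (height (world z) of template above 0.08 m).
It fails at once if the template is tipped or falls off its support (angle between template's own z axis and vertical above 0.12 rad).
It fails at once if the tape roll or the brass weight is moved by more than 20 mm (distance of any of tape_roll, brass_weight from where it was at the start of the episode above 0.02 m).
It also fails if it takes over 70 s, if anything falls off the work surface, if the arm or the gripper's body presses on something with over 40 N, if the wrist force passes 120 N, or if a joint passes its speed limit or range.

## Working session

There is one attempt and no reset: what is moved stays moved. The work goes in short steps, Python scripts to look and compute and a shell command to move; the robot and the scene stay as the last step left them, time stands still between calls to the robot, and variables do not carry over. Pictures are saved under pics/ and viewed, at most 12 in all, crops included, and the job is handed in when it is done.

```bash
mkdir -p pics; cat > h.py <<'E'
import numpy as np, cv2
from cell import arm
from scipy.spatial.transform import Rotation as R
def snap(c,fn=None):
    im=arm.get_image(c)
    if fn: cv2.imwrite('pics/'+fn,im[:,:,::-1])
    return im
def ray(c,p):
    k=arm.get_calibration(c);K=np.array(k['intrinsics']);T=np.array(k['pose'])
    d=np.linalg.inv(K)@[p[1],p[0],1]; d=T[:3,:3]@[d[0],-d[1],-d[2]]
    return T[:3,3],d
def at_z(c,p,z):
    o,d=ray(c,p); return o+d*(z-o[2])/d[2]
def proj(c,X):
    k=arm.get_calibration(c);K=np.array(k['intrinsics']);T=np.array(k['pose'])
    q=(np.atleast_2d(X)-T[:3,3])@T[:3,:3]; q=q*[1,-1,-1]; u=q@K.T
    return u[:,:2]/u[:,2:]
def st():
    s=arm.observe(); print(s['clock'],np.round(s['position'],4),np.round(s['ee_rot'],4),np.round(s['force'],2),s['width'],s['gripper_force']); return s
E
python3 - <<'E'
from h import *
a=snap('scene');b=snap('side');w=snap('wrist')
cv2.imwrite('pics/a.png',cv2.resize(np.hstack([a,b])[:,:,::-1],(800,300)))
cv2.imwrite('pics/w.png',w[:,:,::-1]); cv2.imwrite('pics/scene.png',a[:,:,::-1]); cv2.imwrite('pics/side.png',b[:,:,::-1])
st()
print(arm.get_calibration('scene').keys())
for c in('scene','side','wrist'):
    print(c,np.round(np.array(arm.get_calibration(c)['pose'])[:3,3],3), np.array(arm.get_calibration(c)['intrinsics']).round(1).tolist())
    for q in('template','jig','shelf','seat','pins','clamp_grip','clamp_pivot','clamp_arm','tape_roll','brass_weight'):
        print(c,q,[(round(d['conf'],2),np.round(d['point'],1).tolist(),) for d in arm.place_of(c,q)][:4])
E
```

```text
0.15 [ 0.1755 -0.5997  0.4042] [-3.1087e+00 -4.4560e-01  5.0000e-04] [ 0.03 -0.38  0.52] 1.0022496354417365 0.0
dict_keys(['intrinsics', 'pose'])
scene [1.206 0.249 0.704] [[438.2, 0.0, 277.6], [0.0, 438.2, 204.6], [0.0, 0.0, 1.0]]
scene template [(0.9, [241.4, 142.8]), (0.64, [201.1, 193.8]), (0.58, [225.4, 235.0])]
scene jig [(0.67, [268.4, 283.0])]
scene shelf [(0.93, [248.9, 232.9])]
scene seat [(0.61, [254.6, 307.4])]
scene pins [(0.75, [262.1, 339.3])]
scene clamp_grip [(0.91, [225.4, 418.0]), (0.33, [248.6, 333.5])]
scene clamp_pivot [(0.57, [257.3, 384.2]), (0.54, [225.9, 419.1]), (0.44, [254.3, 308.4])]
scene clamp_arm [(0.89, [255.2, 372.4])]
scene tape_roll [(0.74, [286.6, 274.5])]
scene brass_weight [(0.86, [251.8, 331.1])]
side [0.177 0.618 0.572] [[382.6, 0.0, 281.0], [0.0, 382.6, 206.5], [0.0, 0.0, 1.0]]
side template [(0.83, [194.2, 324.5]), (0.75, [218.6, 383.8]), (0.67, [218.9, 311.7])]
side jig [(0.75, [272.6, 277.2]), (0.41, [233.4, 306.0])]
side shelf [(0.67, [231.9, 301.4])]
side seat [(0.94, [257.8, 258.1]), (0.58, [281.3, 240.6])]
side pins [(0.84, [281.5, 239.7]), (0.26, [285.5, 213.4])]
side clamp_grip [(0.87, [257.5, 185.5])]
side clamp_pivot [(0.63, [293.1, 207.8])]
side clamp_arm [(0.8, [287.7, 216.3])]
side tape_roll [(0.74, [256.0, 246.5])]
side brass_weight [(0.98, [304.6, 286.9]), (0.24, [258.9, 260.3])]
wrist [ 0.251 -0.578  0.385] [[312.3, 0.0, 283.6], [0.0, 312.3, 208.2], [0.0, 0.0, 1.0]]
wrist template []
wrist jig []
wrist shelf []
wrist seat []
wrist pins []
wrist clamp_grip []
wrist clamp_pivot []
wrist clamp_arm []
wrist tape_roll []
wrist brass_weight []
```

View pics/scene.png

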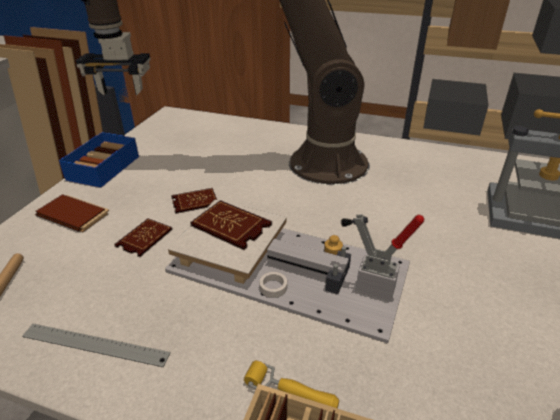

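View pics/side.png

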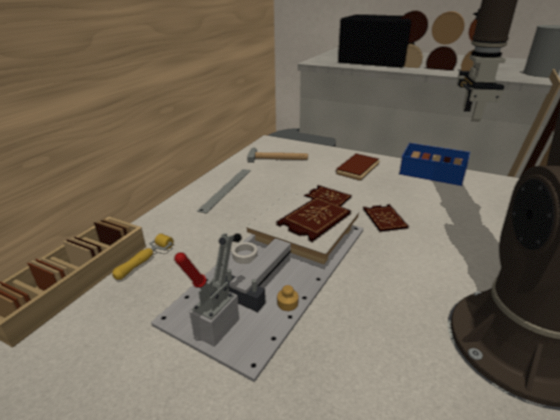

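The look-alikes in the scene picture are small templates at (241,143) and (201,194), a red-brown block at (212,72), and the largest template, lying on the shelf, at (225,235). I choose the one on the shelf. Next I fit the jig pose and the template.

```bash
cat > fit.py <<'E'
from h import *
from scipy.optimize import least_squares
def tf(p,X):
    c,s=np.cos(p[2]),np.sin(p[2]); X=np.atleast_2d(X); return np.c_[p[0]+c*X[:,0]-s*X[:,1],p[1]+s*X[:,0]+c*X[:,1],X[:,2]]
P={'jig':(0,0,0),'shelf':(0,-.137,.012),'seat':(0,.055,.06),'pins':(0,.128,.06),'clamp_pivot':(0,.218,.104),'clamp_arm':(0,.195,.104),'clamp_grip':(0,.218+.115*np.cos(1.15),.104+.115*np.sin(1.15))}
def fitjig(cams=('scene','side')):
    ob=[]
    for c in cams:
        snap(c)
        for q in P:
            ds=arm.place_of(c,q)
            if ds: ob.append((c,P[q],ds[0]['point'][::-1],q))
    f=lambda p:np.concatenate([proj(c,tf(p,X))[0]-uv for c,X,uv,_ in ob])
    best=min((least_squares(f,[.6,-.1,y],loss='soft_l1',f_scale=2) for y in np.arange(-3,3,.8)),key=lambda r:r.cost)
    r=f(best.x).reshape(-1,2)
    for o,e in zip(ob,r): print(o[0],o[3],e.round(1))
    return best.x
# template outline
T=np.array([(-.055,-.08),(.055,-.08),(.055,.08),(.042,.08),(.042,.068),(.018,.068),(.018,.08),(-.016,.08),(-.03,.066),(-.044,.08),(-.055,.08)])
def render(c,p,zb):
    m=np.zeros((420,560),np.uint8)
    for z in (zb,zb+.004,zb+.008,zb+.012):
        cv2.fillPoly(m,[np.round(proj(c,tf(p,np.c_[T,np.full(len(T),z)]))*16).astype(np.int32)],1,shift=4)
    return m>0
def fittmpl(masks,p0,zb=.0615):
    from scipy.optimize import minimize
    g={c:cv2.GaussianBlur(m.astype(np.float32),(0,0),1.5) for c,m in masks.items()}
    def cost(p): return sum(((cv2.GaussianBlur(render(c,p,zb).astype(np.float32),(0,0),1.5)-g[c])**2).sum() for c in g)
    best=None
    for dy in (-.3,-.15,0,.15,.3):
        x0=np.array(p0)+[0,0,dy]
        r=minimize(cost,x0,method='Nelder-Mead',options=dict(initial_simplex=[x0,x0+[.01,0,0],x0+[0,.01,0],x0+[0,0,.1]],xatol=1e-4,fatol=.1))
        if best is None or r.fun<best.fun: best=r
    return best.x,best.fun
def injig(j,p):
    c,s=np.cos(j[2]),np.sin(j[2]); d=np.array(p[:2])-j[:2]
    return np.array([c*d[0]+s*d[1],-s*d[0]+c*d[1],p[2]-j[2]])
E
python3 - <<'E'
from fit import *
j=fitjig(); print('jig',j)
ms={}
for c in('scene','side'):
    snap(c); sh=tf(j,[0,-.137,.07]); uv=proj(c,sh)[0]
    ds=arm.silhouettes(c,'template'); print(c,uv,[(d['conf'],d['point'],d['region'].sum()) for d in ds])
    d=max(ds,key=lambda d:d['region'].sum()); ms[c]=d['region']
p0=tf(j,[0,-.137,0])[0]; 
for m in (ms,{'scene':ms['scene']},{'side':ms['side']}):
    p,f=fittmpl(m,[p0[0],p0[1],j[2]]); print(p,f,'in jig',injig(j,p))
for q in('tape_roll','brass_weight'):
    for c in('scene','side'):
        d=arm.place_of(c,q)[0]; w=at_z(c,d['point'],.012); print(q,c,w,injig(j,[w[0],w[1],0]))
E
```

```text
Traceback (most recent call last):
  File "fit.py", line 14, in fitjig
    best=min((least_squares(f,[.6,-.1,y],loss='soft_l1',f_scale=2) for y in np.arange(-3,3,.8)),key=lambda r:r.cost)
  File "fit.py", line 14, in <genexpr>
    best=min((least_squares(f,[.6,-.1,y],loss='soft_l1',f_scale=2) for y in np.arange(-3,3,.8)),key=lambda r:r.cost)
              ~~~~~~~~~~~~~^^^^^^^^^^^^^^^^^^^^^^^^^^^^^^^^^^^^^^^
  File "fit.py", line 13, in <lambda>
    f=lambda p:np.concatenate([proj(c,tf(p,X))[0]-uv for c,X,uv,_ in ob])
                               ~~~~^^^^^^^^^^^
  File "h.py", line 15, in proj
    k=arm.get_calibration(c);K=np.array(k['intrinsics']);T=np.array(k['pose'])
ValueError: time passes only in moves, steps and waits
```

```bash
python3 - <<'E'
s=open('h.py').read()
s=s.replace("    im=arm.get_image(c)\n","    im=arm.get_image(c); C.pop(c,None); cal(c)\n").replace("k=arm.get_calibration(c)","k=cal(c)")
s=s.replace("def snap","C={}\ndef cal(c):\n    if c not in C: C[c]=arm.get_calibration(c)\n    return C[c]\ndef snap",1)
open('h.py','w').write(s)
E
cat > m1.py <<'E'
from fit import *
j=fitjig(); print('jig',j)
ms={}
for c in('scene','side'):
    ds=arm.silhouettes(c,'template'); print(c,[(d['conf'],d['point'],d['region'].sum()) for d in ds])
    d=max(ds,key=lambda d:d['region'].sum()); ms[c]=d['region']
p0=tf(j,[0,-.137,0])[0]; 
for m in (ms,{'scene':ms['scene']},{'side':ms['side']}):
    p,f=fittmpl(m,[p0[0],p0[1],j[2]]); print(p,f,'in jig',injig(j,p))
for q in('tape_roll','brass_weight'):
    for c in('scene','side'):
        d=arm.place_of(c,q)[0]; w=at_z(c,d['point'],.012); print(q,c,w,injig(j,[w[0],w[1],0]))
E
python3 m1.py
```

```text
scene jig [ 0.6 -3.8]
scene shelf [-0.7 -1.1]
scene seat [0.3 0.5]
scene pins [ 0.4 -0.7]
scene clamp_pivot [-1.8 -3.6]
scene clamp_arm [ 2.  -0.3]
scene clamp_grip [-1.5 -1.7]
side jig [-1.3 -2.3]
side shelf [-2.3  3.4]
side seat [0.2 2.1]
side pins [ 1.4 -2.5]
side clamp_pivot [-1.1 -1.6]
side clamp_arm [-0.5 -0.5]
side clamp_grip [-2.1  2.2]
jig [ 0.50314961  0.01438716 -0.06756996]
scene [(0.97, [221.1, 232.8], np.int64(2207)), (0.83, [240.1, 142.4], np.int64(1185)), (0.72, [199.8, 190.6], np.int64(759))]
side [(0.95, [194.6, 329.5], np.int64(508)), (0.61, [214.7, 314.9], np.int64(1809)), (0.61, [218.9, 384.1], np.int64(802))]
[ 0.4636836  -0.12938814 -0.27981692] 25.340206146240234 in jig [-0.02966845 -0.1461119  -0.21224696]
[ 0.4643893  -0.12927103 -0.28038524] 9.718156814575195 in jig [-0.02897227 -0.1459474  -0.21281528]
[ 0.46147491 -0.12882613 -0.25511494] 11.497859954833984 in jig [-0.03191005 -0.14570029 -0.18754498]
tape_roll scene [0.57929292 0.01457555 0.012     ] [0.07595683 0.00532904 0.06756996]
tape_roll side [0.5788254  0.01655187 0.012     ] [0.07535694 0.00726929 0.06756996]
brass_weight scene [0.42718692 0.11412611 0.012     ] [-0.08252358  0.09438246  0.06756996]
brass_weight side [0.42137643 0.11254077 0.012     ] [-0.08821377  0.09240842  0.06756996]
```

The jig fit is consistent: it lies at (0.503, 0.014) with yaw -0.068. The template in the jig frame is at about (-30, -146) mm, turned -12°. My plan is to square and centre it with two-finger pushes from its -x side, then push it straight along +y from behind. First I move over for a close check.

```bash
cat >> h.py <<'E'
def plan(x,y,z,ang):
    "shift in tool axes + roll so that the TCP is at x,y,z and tool x points at world angle ang"
    s=st(); Rm=R.from_rotvec(s['ee_rot']).as_matrix(); d=Rm.T@(np.array([x,y,z])-s['position'])
    a=np.arctan2(Rm[1,0],Rm[0,0]); r=(a-ang+np.pi)%(2*np.pi)-np.pi
    print('tool x ang',a.round(4),'tilt',Rm[2,2].round(5),'shift',d.round(4),'roll',r.round(4),'joints',np.round(s['joints'],2))
E
python3 -m inch '0.03 -0.0375 0 0 0.09;0.06 -0.075 0 0 0.09;0.09 -0.1125 0 0 0.09;0.12 -0.15 0 0 0.09;0.15 -0.1875 0 0 0.09'
python3 -m inch '0.03 -0.0375 0 0 0.09;0.06 -0.075 0 0 0.09;0.09 -0.1125 0 0 0.09;0.12 -0.15 0 0 0.09;0.15 -0.1875 0 0 0.09'
python3 -m inch '0.033 -0.043 0 0.14 0.09;0.033 -0.043 0 0.28 0.09;0.033 -0.043 0 0.42 0.09;0.033 -0.043 0 0.55 0.09;0.033 -0.043 0 0.55 0.09'
cat > m2.py <<'E'
from fit import *
import sys
plan(.377,-.105,.404,-.27)
w=snap('wrist',sys.argv[1]); C2=C['wrist']
j=np.array([.5031,.0144,-.0676])
ms=arm.silhouettes('wrist','template'); print([(d['conf'],d['point'],d['region'].sum()) for d in ms])
m=max(ms,key=lambda d:d['region'].sum())['region']
p,f=fittmpl({'wrist':m},[.464,-.129,-.27]); print(p,f,injig(j,p))
for q in('jig','shelf','seat','pins'):
    ds=arm.place_of('wrist',q)
    if ds:
        print(q,ds[0]['conf'],'err px',proj('wrist',tf(j,P[q]))[0]-ds[0]['point'][::-1], injig(j,[*at_z('wrist',ds[0]['point'],P[q][2])[:2],0]))
v=w[:,:,::-1].copy()
for z in(.0615,.0735):
    cv2.polylines(v,[proj('wrist',tf(p,np.c_[T,np.full(len(T),z)])).round().astype(np.int32)],True,(0,255,0),1)
S=np.array([(-.105,-.237),(.105,-.237),(.105,-.037),(-.105,-.037)])
cv2.polylines(v,[proj('wrist',tf(j,np.c_[S,np.full(4,.0615)])).round().astype(np.int32)],True,(255,0,0),1)
S=np.array([(-.02,-.033),(.02,-.033),(.02,.143),(-.02,.143)])
cv2.polylines(v,[proj('wrist',tf(j,np.c_[S,np.full(4,.06)])).round().astype(np.int32)],True,(255,0,0),1)
cv2.imwrite('pics/'+sys.argv[1],v)
E
python3 m2.py w1.png
```

```text
clock: 4.05
position: [0.2673, -0.3759, 0.4049]
ee_rot: [3.109, 0.445, 0.001]
force: [1.0, 0.4, 1.0]
width: 0.979
gripper_force: 0.0
clock: 4.55
position: [0.3584, -0.1538, 0.4051]
ee_rot: [3.109, 0.445, 0.001]
force: [2.3, 0.0, -0.7]
width: 0.981
gripper_force: 0.0
clock: 5.05
position: [0.3778, -0.105, 0.4049]
ee_rot: [3.113, -0.418, 0.001]
force: [-0.6, -0.6, 0.3]
width: 0.98
gripper_force: 0.0
5.05 [ 0.3778 -0.105   0.4049] [ 3.1135e+00 -4.1840e-01  5.0000e-04] [-0.62 -0.6   0.28] 0.9800787777881689 0.0
tool x ang -0.2671 tilt -1.0 shift [-0.0007  0.0003  0.0009] roll 0.0029 joints [ 0.46  0.07 -0.34  2.07  0.03  1.   -1.74]
[(0.98, [174.6, 455.8], np.int64(6709)), (0.71, [32.0, 476.9], np.int64(5172)), (0.56, [97.7, 284.3], np.int64(20286))]
[ 0.46470373 -0.12870483 -0.26076915] 69.43630981445312 [-0.02864205 -0.14537159 -0.19316915]
jig 0.93 err px [-2.5788144e-03 -4.8228602e+00] [-0.00515459  0.00165844  0.0676    ]
seat 0.6 err px [-1.06338013 -7.74946761] [-0.00723347  0.05676562  0.0676    ]
pins 0.56 err px [-2.7432052  -3.47460019] [-0.00371931  0.12677522  0.0676    ]
```

View pics/w1.png

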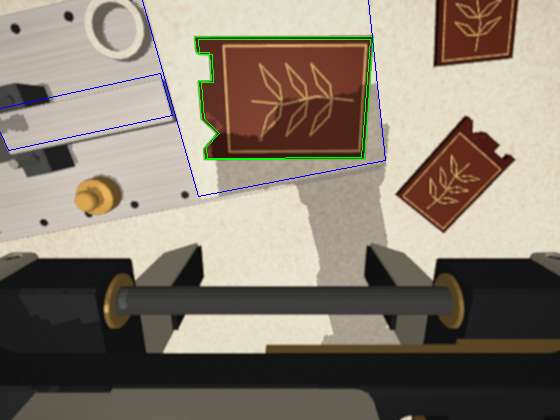

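The view shows the large template at (97,284), clear of the fingers, with the green fit lying on it. The two small look-alikes are off the shelf at (30,477) and (175,456). I check the jig outline in one crop.

```bash
python3 - <<'E'
import cv2,numpy as np
v=cv2.imread('pics/w1.png')[0:230,0:400]
v=np.clip((v/255.)**.6*255,0,255).astype(np.uint8)
cv2.imwrite('pics/w1c.png',cv2.resize(v,(800,460),interpolation=cv2.INTER_CUBIC))
E
```

```text
(no output)
```

View pics/w1c.png

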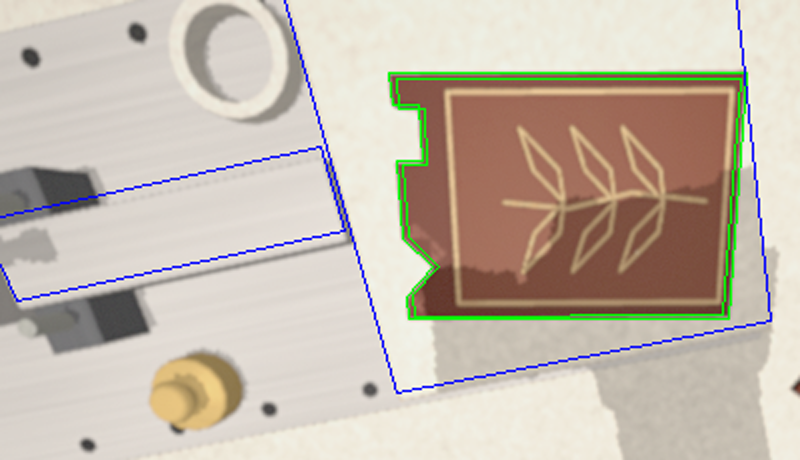

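```bash

python3 -m inch '0 0 0.045 0 0.09;0 0 0.09 0 0.09;0 0 0.135 0 0.09;0 0 0.161 0 0.09;0 0 0.161 0 0.09'
python3 -m inch '0.01 0 0 0 0.09;0.02 0 0 0 0.09;0.026 0.001 0 -0.02 0.09;0.031 0.002 0 -0.04 0.09;0.036 0.004 0 -0.07 0.09'
python3 -c "from h import *; plan(.4257,-.128,.244,-.0676)"
```

```text
clock: 5.85
position: [0.3773, -0.1051, 0.2414]
ee_rot: [-3.113, 0.414, 0.006]
force: [0.0, 0.8, 0.0]
width: 0.981
gripper_force: 0.0
clock: 6.35
position: [0.4117, -0.1186, 0.2441]
ee_rot: [3.127, -0.303, 0.0]
force: [-1.4, 0.4, 2.3]
width: 0.981
gripper_force: 0.9
6.35 [ 0.4117 -0.1186  0.2441] [ 3.1267e+00 -3.0310e-01  1.0000e-04] [-1.43  0.36  2.26] 0.9812049775867808 0.9435334894806147
tool x ang -0.1933 tilt -1.0 shift [0.0155 0.0065 0.0001] roll -0.1257 joints [ 0.41  0.37 -0.32  2.19  0.2   0.6  -1.82]
```

```bash

python3 -m inch '0.004 0.002 0 -0.035 0.09;0.008 0.0035 0 -0.07 0.09;0.012 0.005 0 -0.1 0.09;0.0155 0.0065 0 -0.125 0.09;0.0155 0.0065 0 -0.125 0.09'
python3 -m inch '-0.02 0 0 0 0.09;-0.03 0 -0.04 0 0.09;-0.03 0 -0.08 0 0.09;-0.03 0 -0.12 0 0.09;-0.03 0 -0.12 0 0.09'
sed -i 's/\[.464,-.129,-.27\]/[.49,-.133,-.07]/' m2.py; python3 m2.py w2.png
python3 - <<'E'
import cv2,numpy as np
v=cv2.imread('pics/w2.png')[0:300]
v=np.clip((v/255.)**.6*255,0,255).astype(np.uint8)
cv2.imwrite('pics/w2c.png',cv2.resize(v,(800,429),interpolation=cv2.INTER_CUBIC))
E
```

```text
clock: 6.85
position: [0.426, -0.1282, 0.2439]
ee_rot: [3.14, -0.109, 0.002]
force: [-0.3, 0.7, -0.5]
width: 0.979
gripper_force: 0.0
clock: 7.35
position: [0.3971, -0.1256, 0.3685]
ee_rot: [3.137, -0.111, 0.014]
force: [0.2, 0.1, -1.3]
width: 0.979
gripper_force: 0.0
7.35 [ 0.3971 -0.1256  0.3685] [ 3.1372 -0.1106  0.014 ] [ 0.19  0.13 -1.34] 0.979212403597221 0.0
tool x ang -0.0705 tilt -0.99996 shift [-0.0212 -0.0191 -0.0357] roll 0.1995 joints [ 0.54  0.17 -0.41  2.07  0.09  0.91 -1.56]
[(0.94, [59.8, 502.0], np.int64(11012)), (0.9, [93.8, 283.6], np.int64(26211))]
[ 0.48959968 -0.13258479 -0.07320137] 190.9941864013672 [-0.00354088 -0.147561   -0.00560137]
jig 0.92 err px [ 0.82751374 -6.56864648] [-0.00654035  0.00173643  0.0676    ]
seat 0.92 err px [-4.70512135 -8.30152909] [-0.00682181  0.05237893  0.0676    ]
```

View pics/w2c.png

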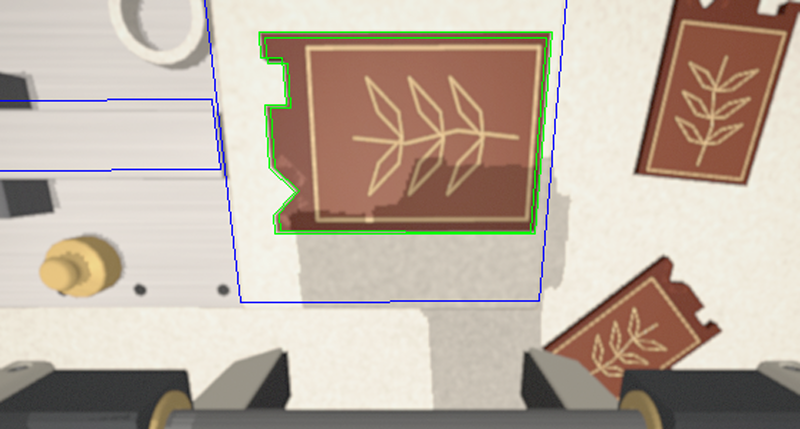

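The template is now square and centred on the rail, with its stem in line with the rail's middle at row 142 of the crop. The rail lies about 5.5 mm to the -x side of my first jig fit. Now I go round behind it.

```bash

python3 -m inch '0.02 0.025 0 -0.145 0.06;0.04 0.05 0 -0.29 0.06;0.06 0.075 0 -0.435 0.06;0.08 0.1 0 -0.58 0.06;0.093 0.115 0 -0.725 0.06'
python3 -m inch '0 0 0 -0.14 0.06;0 0 0 -0.28 0.06;0 0 0 -0.42 0.06;0 0 0 -0.56 0.06;0 0 0 -0.7 0.06'
python3 -m inch '0 0 0 -0.14 0.06;0 0 0 -0.146 0.06;0 0 0 -0.146 0.06'
python3 -c "from h import *; plan(.4816,-.2468,.244,1.5008)"
```

```text
clock: 8.15
position: [0.4809, -0.2491, 0.3622]
ee_rot: [-2.971, -1.016, 0.002]
force: [0.4, -0.9, -0.5]
width: 0.661
gripper_force: 0.0
clock: 8.65
position: [0.48, -0.2469, 0.3624]
ee_rot: [-2.44, -1.975, 0.001]
force: [0.0, -0.1, -0.5]
width: 0.654
gripper_force: 0.0
clock: 8.95
position: [0.48, -0.247, 0.3628]
ee_rot: [-2.301, -2.137, 0.0]
force: [0.1, -0.2, -0.3]
width: 0.652
gripper_force: 0.0
8.95 [ 0.48   -0.247   0.3628] [-2.3008e+00 -2.1368e+00  1.0000e-04] [ 0.07 -0.17 -0.29] 0.6521012089892325 0.0
tool x ang 1.4969 tilt -1.0 shift [0.0002 0.0017 0.1188] roll -0.0039 joints [ 0.86  0.42 -0.65  1.8   0.29  1.03  0.03]
```

```bash

python3 -m inch '0 0.0017 0.04 -0.004 0.06;0 0.0017 0.08 -0.004 0.06;0 0.0017 0.115 -0.004 0.06;0 0.0017 0.12 -0.004 0.06;0 0.0017 0.12 -0.004 0.06'
python3 -m inch '0.01 0 0 0 0.06;0.02 0 0 0 0.06;0.026 0 0 0 0.06;0.032 0 0 0 0.06;0.04 0 0 0 0.06'
python3 -m inch '0.01 0 0 0 0.06;0.02 0 0 0 0.06;0.03 0 0 0 0.06;0.04 0 0 0 0.06;0.05 0 0 0 0.06'
python3 -m inch '0.01 0 0 0 0.06;0.02 0 0 0 0.06;0.03 0 0 0 0.06;0.04 0 0 0 0.06;0.045 0 0 0 0.06'
python3 - <<'E'
from fit import *
plan(.49,-.11,.243,1.5008)
j=np.array([.498,.0144,-.0686]); s=arm.observe()['position']; p0=s[:2]+.0895*np.array([.0699,.9976])
w=snap('wrist'); v=w[:,:,::-1].copy()
ms=arm.silhouettes('wrist','template'); print([(d['conf'],d['point'],d['region'].sum()) for d in ms], injig(j,[*p0,0]))
if ms:
  m=max(ms,key=lambda d:d['region'].sum())['region']
  p,f=fittmpl({'wrist':m},[*p0,-.07]); print(p,f,injig(j,p))
  cv2.polylines(v,[proj('wrist',tf(p,np.c_[T,np.full(len(T),.0735)])).round().astype(np.int32)],True,(0,255,0),1)
for q in('seat','pins'):
    for d in arm.place_of('wrist',q)[:1]: print(q,d['conf'],injig(j,[*at_z('wrist',d['point'],.06)[:2],0]))
cv2.imwrite('pics/w3.png',np.clip((v/255.)**.6*255,0,255).astype(np.uint8))
E
```

```text
clock: 9.45
position: [0.4818, -0.2468, 0.2433]
ee_rot: [-2.294, -2.144, 0.001]
force: [0.5, 0.3, 0.5]
width: 0.654
gripper_force: 0.0
clock: 9.95
position: [0.4847, -0.2071, 0.2444]
ee_rot: [2.293, 2.145, -0.0]
force: [-0.0, -1.3, 1.3]
width: 0.653
gripper_force: 1.0
clock: 10.45
position: [0.4878, -0.1563, 0.2437]
ee_rot: [-2.293, -2.147, 0.0]
force: [0.3, -2.7, 0.6]
width: 0.654
gripper_force: 1.0
clock: 10.95
position: [0.4908, -0.111, 0.2437]
ee_rot: [-2.292, -2.148, -0.0]
force: [0.2, -1.7, -0.2]
width: 0.653
gripper_force: 0.7
10.95 [ 0.4908 -0.111   0.2437] [-2.2920e+00 -2.1479e+00 -5.0000e-04] [ 0.21 -1.75 -0.21] 0.6530698498375235 0.686777550727129
tool x ang 1.5059 tilt -1.0 shift [ 0.0009 -0.0009  0.0007] roll 0.0051 joints [ 0.56  0.52 -0.59  2.01  0.42  0.74 -0.35]
[(0.79, [117.3, 287.6], np.int64(58800))] [ 0.00153899 -0.03604523  0.0686    ]
[ 0.49809054 -0.01944665 -0.06458178] 26.960166931152344 [ 0.00241039 -0.03376084  0.00401822]
```

View pics/w3.png

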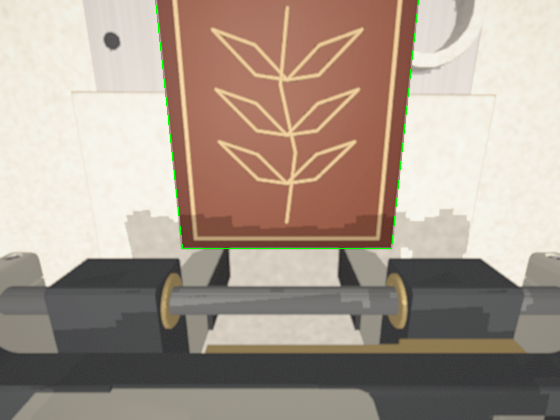

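Measured against the shelf edges (columns 73 and 495 at row 93), the template sits within about 1 mm of the centre and square. I carry on pushing.

```bash

python3 -m inch '0.01 0 0 0 0.06;0.02 0 0 0 0.06;0.03 0 0 0 0.06;0.04 0 0 0 0.06;0.045 0 0 0 0.06'
python3 -m inch '0.007 0 0 0 0.06;0.014 0 0 0 0.06;0.021 0 0 0 0.06;0.028 0 0 0 0.06;0.034 0 0 0 0.06'
python3 - <<'E'
from h import *
j=np.array([.498,.0144,-.0686]); st()
for c in('scene','side'):
    snap(c)
a=arm.get_image('scene')[190:310,200:400,::-1];b=arm.get_image('side')[190:310,170:370,::-1]
cv2.imwrite('pics/s4.png',cv2.resize(np.vstack([a,b]),(500,600),interpolation=cv2.INTER_CUBIC))
E
```

```text
clock: 11.65
position: [0.4938, -0.0659, 0.2438]
ee_rot: [-2.292, -2.149, -0.001]
force: [-0.8, -0.0, -0.7]
width: 0.651
gripper_force: 0.5
clock: 12.15
position: [0.496, -0.0329, 0.2437]
ee_rot: [-2.293, -2.147, -0.0]
force: [0.7, -0.6, -0.3]
width: 0.65
gripper_force: 0.2
12.15 [ 0.496  -0.0329  0.2437] [-2.2934e+00 -2.1470e+00 -1.0000e-04] [ 0.74 -0.63 -0.25] 0.6504655369826626 0.20474484656006098
```

View pics/s4.png

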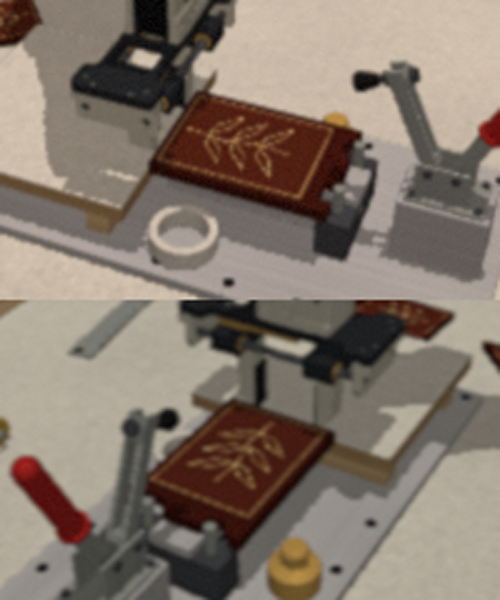

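The template lies flat on the rail with its notches facing the two pins, about 10 mm short. I push slowly until it is home.

```bash

python3 -m inch '0.002 0 0 0 0.06;0.004 0 0 0 0.06;0.006 0 0 0 0.06;0.008 0 0 0 0.06;0.008 0 0 0 0.06'
python3 -m inch '0.001 0 0 0 0.06;0.002 0 0 0 0.06;0.003 0 0 0 0.06;0.003 0 0 0 0.06'
python3 -m inch '0.001 0 0 0 0.06;0.002 0 0 0 0.06;0.002 0 0 0 0.06'
```

```text
clock: 12.85
position: [0.4965, -0.0252, 0.2437]
ee_rot: [-2.293, -2.147, -0.0]
force: [-0.1, 0.2, -0.1]
width: 0.654
gripper_force: 0.0
clock: 13.25
position: [0.4968, -0.0224, 0.2437]
ee_rot: [-2.293, -2.147, -0.0]
force: [-0.4, -0.8, 0.1]
width: 0.654
gripper_force: 0.2
clock: 13.55
position: [0.4968, -0.0214, 0.2437]
ee_rot: [2.294, 2.145, -0.002]
force: [-0.8, -4.9, 0.7]
width: 0.652
gripper_force: 2.7
```

```bash

python3 -m inch '0.001 0 0 0 0.06;0.002 0 0 0 0.06;0.002 0 0 0 0.06'
python3 -m inch '0.001 0 0 0 0.06;0.002 0 0 0 0.06;0.002 0 0 0 0.06'
python3 - <<'E'
from fit import *
st(); ms={}
for c in('scene','side'):
    snap(c); ds=arm.silhouettes(c,'template'); d=max(ds,key=lambda d:d['region'].sum()); ms[c]=d['region']; print(c,d['conf'],d['region'].sum())
j=np.array([.498,.0144,-.0686]); s=arm.observe()['position']; p0=s[:2]+.0895*np.array([.0686,.9976])
print(injig(j,[*p0,0]))
for m in (ms,{'scene':ms['scene']},{'side':ms['side']}):
    p,f=fittmpl(m,[*p0,-.07],zb=.06); print(p,f,injig(j,p))
a=arm.get_image('scene')[205:295,270:390,::-1];b=arm.get_image('side')[220:310,200:320,::-1]
cv2.imwrite('pics/s5.png',cv2.resize(np.hstack([a,b]),(800,300),interpolation=cv2.INTER_CUBIC))
E
```

```text
clock: 13.85
position: [0.4969, -0.0208, 0.2437]
ee_rot: [2.294, 2.143, -0.005]
force: [-0.4, -10.9, 3.2]
width: 0.653
gripper_force: 5.5
clock: 14.15
position: [0.4969, -0.0203, 0.2437]
ee_rot: [2.295, 2.141, -0.008]
force: [-1.1, -16.5, 4.8]
width: 0.648
gripper_force: 8.3
14.15 [ 0.4969 -0.0203  0.2437] [ 2.2947  2.1409 -0.0081] [ -1.08 -16.46   4.84] 0.6477544211284685 8.273946717381477
scene 0.96 2688
side 0.74 2636
[0.00128995 0.05481788 0.0686    ]
[ 0.50204341  0.067907   -0.05647035] 172.82290649414062 [0.0003662  0.05365831 0.01212965]
[ 0.50250586  0.06891376 -0.07386816] 39.30775833129883 [ 0.00075855  0.0546944  -0.00526816]
[ 0.50074613  0.06555628 -0.10927016] 126.57563018798828 [-0.0007669   0.05122419 -0.04067016]
```

View pics/s5.png

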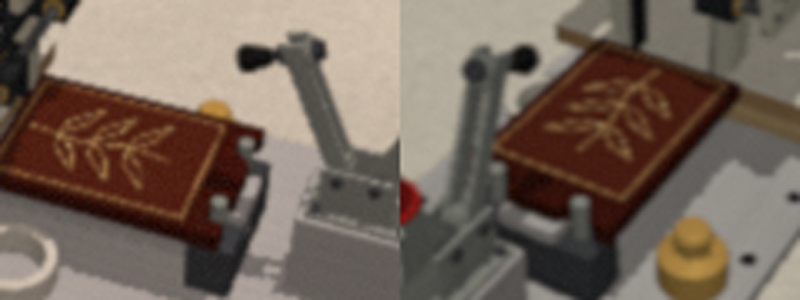

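The template is home: 16 N against a hard stop, and at jig y = 54.8 mm by the finger position. Both notches are round the pins. I retreat and take one check from above on the way to the clamp.

```bash

python3 -m inch '-0.005 0 0 0 0.06;-0.012 0 0 0 0.06;-0.025 0 0 0 0.06;-0.025 0 -0.045 0 0.06;-0.025 0 -0.09 0 0.06'
python3 -m inch '0 0 -0.045 0 0;0 0 -0.09 0 0;0 0 -0.092 0 0;0 0 -0.092 0 0'
python3 - <<'E'
from fit import *
plan(.5135,.2399,.425,1.5022)
w=snap('wrist'); v=w[:,:,::-1].copy(); j=np.array([.498,.0144,-.0686])
d=max(arm.silhouettes('wrist','template'),key=lambda d:d['region'].sum())
p,f=fittmpl({'wrist':d['region']},[.502,.069,-.07],zb=.06); print(p,f,injig(j,p))
cv2.polylines(v,[proj('wrist',tf(p,np.c_[T,np.full(len(T),.072)])).round().astype(np.int32)],True,(0,255,0),1)
cv2.imwrite('pics/w6.png',np.clip((v/255.)**.6*255,0,255).astype(np.uint8))
E
```

```text
clock: 14.95
position: [0.4948, -0.0424, 0.3338]
ee_rot: [-2.291, -2.144, 0.003]
force: [0.7, -0.9, 0.4]
width: 0.654
gripper_force: 0.0
clock: 15.35
position: [0.4956, -0.0419, 0.4267]
ee_rot: [2.293, 2.145, 0.002]
force: [-0.3, -1.1, -1.1]
width: 0.355
gripper_force: 0.0
15.35 [ 0.4956 -0.0419  0.4267] [2.2927e+00 2.1449e+00 2.1000e-03] [-0.32 -1.06 -1.06] 0.3554619856419534 0.0
tool x ang 1.5042 tilt -1.0 shift [ 0.2824 -0.0008  0.0016] roll 0.002 joints [ 0.54  0.29 -0.71  1.8   0.21  1.12 -0.3 ]
[ 0.50213144  0.06880666 -0.06998184] 45.55302810668945 [ 0.00039235  0.05456189 -0.00138184]
```

View pics/w6.png

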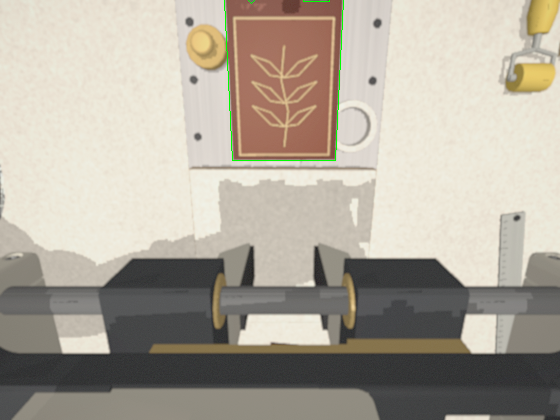

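From above, the template's fit puts it at jig (0.4, 54.6) mm and square to 0.001 rad, so it is home. Now the clamp.

```bash

python3 -m inch '0.045 0 0 0 0;0.09 0 0 0 0;0.135 0 0 0 0;0.18 0 0 0 0;0.225 0 0 0 0'
python3 -m inch '0.04 -0.0008 0 0 0;0.057 -0.0008 0 0 0;0.057 -0.0008 0.024 0 0;0.057 -0.0008 0.044 0 0;0.057 -0.0008 0.044 0 0'
python3 - <<'E'
from fit import *
st(); a=snap('scene')[180:300,320:480,::-1];b=snap('side')[220:370,100:300,::-1]
cv2.imwrite('pics/s7.png',np.hstack([cv2.resize(a,(400,300)),cv2.resize(b,(400,300))]))
j=np.array([.498,.0144,-.0686]); print(injig(j,arm.observe()['position']))
E
```

```text
clock: 15.95
position: [0.51, 0.1843, 0.4238]
ee_rot: [-2.293, -2.146, 0.004]
force: [0.1, -0.6, 1.0]
width: 0.002
gripper_force: 0.0
clock: 16.45
position: [0.5124, 0.239, 0.3775]
ee_rot: [-2.291, -2.146, 0.011]
force: [-0.2, -0.4, -0.4]
width: 0.004
gripper_force: 0.0
16.45 [0.5124 0.239  0.3775] [-2.2909 -2.1464  0.0114] [-0.25 -0.44 -0.35] 0.003802954774467645 0.0
[-3.22726526e-04  2.25785689e-01  4.49357502e-01]
```

View pics/s7.png

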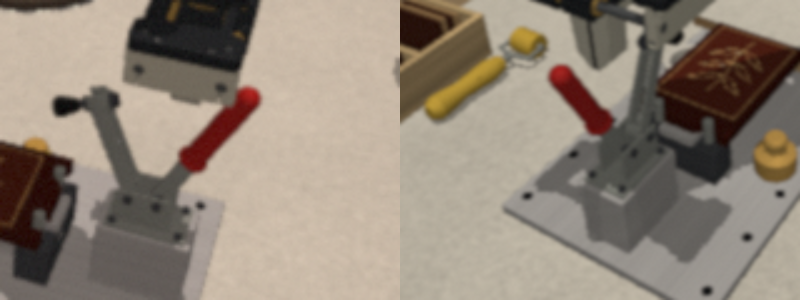

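```bash

python3 -m inch '0.01 0 0 0 0;0.017 0 0 0 0;0.026 0 0.003 0 0;0.034 0 0.007 0 0;0.043 0 0.0125 0 0'
python3 -m inch '0.008 0 0.0065 0 0;0.015 0 0.0135 0 0;0.0216 0 0.0215 0 0;0.027 0 0.0305 0 0;0.032 0 0.039 0 0'
python3 -c "
from fit import *
s=st(); print(injig(np.array([.498,.0144,-.0686]),s['position'])[:2], s['position'][2]-.178)"
```

```text
clock: 17.05
position: [0.5164, 0.2835, 0.3692]
ee_rot: [2.293, 2.146, 0.001]
force: [1.8, -1.9, 0.8]
width: 0.006
gripper_force: 1.2
clock: 17.55
position: [0.5181, 0.3156, 0.3295]
ee_rot: [-2.293, -2.147, -0.001]
force: [0.2, 0.0, 3.0]
width: 0.004
gripper_force: 1.2
17.55 [0.5181 0.3156 0.3295] [-2.2928e+00 -2.1470e+00 -8.0000e-04] [0.25 0.03 2.96] 0.004394972351395483 1.161310143027805
[-0.00054108  0.30183203] 0.15150102246498132
```

```bash

python3 -m inch '0.004 0 0.01 0 0;0.007 0 0.02 0 0;0.008 0 0.028 0 0;0.009 0 0.034 0 0;0.009 0 0.036 0 0'
python3 -m inch '0 0 0.002 0 0;0 0 0.004 0 0;0 0 0.004 0 0'
python3 -c "
from fit import *
s=st(); print(injig(np.array([.498,.0144,-.0686]),s['position'])[:2], s['position'][2]-.178)"
```

```text
clock: 18.05
position: [0.5186, 0.3239, 0.2935]
ee_rot: [-2.293, -2.147, 0.001]
force: [-1.5, 1.4, 4.4]
width: 0.004
gripper_force: 2.0
clock: 18.35
position: [0.5185, 0.3241, 0.2915]
ee_rot: [2.293, 2.147, 0.001]
force: [-4.6, 0.6, 11.7]
width: 0.005
gripper_force: 5.9
18.35 [0.5185 0.3241 0.2915] [2.2933e+00 2.1471e+00 1.0000e-03] [-4.64  0.59 11.68] 0.0054197252250823376 5.884774848818779
[-0.00082503  0.31037521] 0.11347329204813122
```

```bash

python3 -m inch '0 0 0.0015 0 0;0 0 0.003 0 0;0 0 0.003 0 0;0 0 0.003 0 0'
python3 -m inch '0 0 0.0015 0 0;0 0 0.003 0 0;0 0 0.003 0 0;0 0 0.003 0 0'
python3 -c "
from fit import *
s=st(); print(s['position'][2]-.178)"
```

```text
clock: 18.75
position: [0.5183, 0.3243, 0.2908]
ee_rot: [2.292, 2.146, 0.003]
force: [-9.6, -5.8, 32.7]
width: 0.005
gripper_force: 16.9
clock: 19.15
position: [0.5181, 0.3245, 0.2902]
ee_rot: [2.292, 2.145, 0.005]
force: [-16.1, -12.0, 56.6]
width: 0.001
gripper_force: 28.1
19.15 [0.5181 0.3245 0.2902] [2.2916 2.1452 0.0048] [-16.09 -12.    56.61] 0.0009060529016688643 28.096083886921406
0.11215341406002716
```

The handle has met its hard stop at level height. I release, back away and check.

```bash

python3 -m inch '0 0 -0.01 0 0;0 0 -0.05 0 0;0 0 -0.09 0 0;0 0 -0.13 0 0;0 0 -0.13 0 0'
python3 - <<'E'
from fit import *
st(); j=np.array([.498,.0144,-.0686]); a=snap('scene');b=snap('side')
for c in('scene','side'):
    for q,X in(('clamp_grip',(0,.333,.104)),):
        for d in arm.place_of(c,q)[:1]: print(c,q,d['conf'],d['point'],'closed at',proj(c,tf(j,X))[0][::-1])
for q in('tape_roll','brass_weight'):
    for c in('scene','side'):
        for d in arm.place_of(c,q)[:1]: print(q,c,at_z(c,d['point'],.012))
ds=arm.silhouettes('scene','template'); m=max(ds,key=lambda d:d['region'].sum())['region']
p,f=fittmpl({'scene':m},[.502,.069,-.07],zb=.06); print(f,injig(j,p))
cv2.imwrite('pics/s8.png',np.hstack([cv2.resize(a[200:320,280:440,::-1],(400,300)),cv2.resize(b[220:370,120:320,::-1],(400,300))]))
E
```

```text
clock: 19.65
position: [0.5195, 0.3244, 0.4199]
ee_rot: [2.293, 2.145, 0.013]
force: [-0.2, 1.0, 0.6]
width: 0.004
gripper_force: 0.0
19.65 [0.5195 0.3244 0.4199] [2.2932 2.1446 0.0125] [-0.17  1.    0.58] 0.00415535044950479 0.0
scene clamp_grip 0.97 [274.0, 445.8] closed at [271.88957326 442.77027052]
side clamp_grip 0.88 [336.5, 159.9] closed at [339.09849501 160.96345012]
tape_roll scene [0.58014353 0.01853649 0.012     ]
tape_roll side [0.57449139 0.0178261  0.012     ]
brass_weight side [0.41791632 0.12475687 0.012     ]
11028.5654296875 [0.10892322 0.18043642 0.07392851]
```

View pics/s8.png

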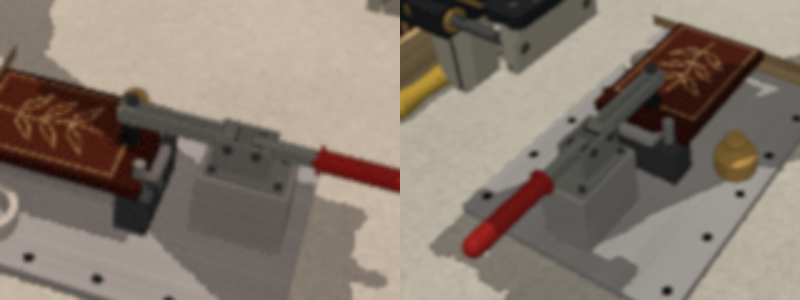

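The handle is level, the arm's pad presses on the template, the notches are still round both pins, and the bystanders have not been touched. I hand the job in.

```bash
python3 -c "
from cell import arm
print(arm.sign_off())"
```

```text
the job is handed in; nothing more can be done
None
```

The job is handed in, with no verdict returned: the template is home on both pins (about 0.5 mm from its seat, measured before clamping), the clamp handle is down on its stop with the pad on the template, and neither the tape roll nor the brass weight was touched.

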